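Open the right compartment of the sample cage

TASK

One of the two compartments of the wire sample cage holds the screw-top jar. Push down the thumb tab of that compartment's gate so that its latch bar lifts out of the catch, swing the gate well open towards you (about 70 degrees or more) so the jar can be taken out, then let go so the latch bar drops back and the gate stays open. Leave the other gate latched shut, and do not disturb the jar, the dropper bottle in the other compartment or the things round the cage.

Things in the scene. Friction and masses are not known exactly. Their poses are not given: they have to be found in the camera images.
- cage: Fixed wire cage on a wooden board, 116 mm deep (x), 310 wide (y), wire roof at z = 112 mm. Origin: centre of the underside; x points from the front (gates, facing the robot) to the back, y left, z up. A partition at y = 0 makes a left (+y) and a right (-y) compartment, each with a gate in the plane x = -56 mm. Nothing stands beside the thumb tabs (before or behind the gate) above z = 115 mm.
- gate_left (a joint): Hinge of the left gate (upright axis at cage x = -56, y = +140 mm; the gate is an 8 mm thick frame from 6 to 120 mm from the axis, top edge at z = 112 mm). 0 shut; grows as it swings out towards the front, to 1.6 rad. Light friction: it stays where it is left. It cannot open while its latch bar is down.
- gate_right (a joint): Hinge of the right gate (upright axis at cage x = -56, y = -140 mm), the mirror image of the left gate: 0 shut, grows as it swings out towards the front, to 1.6 rad.
- latch_left (a joint): Left latch bar, a rocker on top of the left gate. Its level pivot, at right angles to the gate, is 104 mm from the hinge axis at z = 132 mm. 0: bar level, nose down in the catch; grows to 0.5 rad as the thumb tab is pushed down (under 1 N). The nose clears the catch from about 0.27 rad. It falls back to 0 by its weight when let go.
- latch_right (a joint): Right latch bar, the mirror image of the left one.
- catch (a point): Middle of the steel catch on top of the centre post, at z = 134 mm, the top of its front lip; its back lip reaches z = 140 mm. A notch 26 mm wide, open at the top, in which the noses of both latch bars lie.
- tab_left (a point): Middle (z = 148 mm, 74 mm from the hinge axis) of the left thumb tab: an upright black block 16 mm thick (across the gate), 18 mm wide (along the gate), from z = 132 to 162 mm. It lies 30 mm from the latch pivot towards the hinge and 16 mm above it, and goes round the pivot: 12 mm down, 4 mm towards the hinge at 0.38 rad. Pinch it across the gate to push down and pull.
- tab_right (a point): Middle of the right thumb tab, the mirror image of the left one.
- hinge_left (a point): Point on the left gate's hinge axis at z = 148 mm.
- hinge_right (a point): Point on the right gate's hinge axis at z = 148 mm.
- sample_jar_centre (a point): Centre (half-way up) of the screw-top jar, 44 mm in diameter, 64 mm tall, clear with a wide flat lid; it stands in one of the two compartments.
- dropper_bottle_centre (a point): Centre (half-way up) of the dropper bottle, 31 mm in diameter, 92 mm tall with a narrow rubber teat; it stands in the other compartment.
- masking_tape_centre (a point): Centre of a roll of masking tape lying flat, 96 mm across, 25 mm high; bystander on the worktop.
- brass_mass_centre (a point): Centre of a knobbed brass mass, 40 mm across, 34 mm high; bystander on the worktop.
- eraser_centre (a point): Centre of an eraser, 21x45x12 mm; bystander on the worktop.
Not all that is in view belongs to the job. What is shaped like the part that bears sample_jar_centre but pink or red is not meant.

How it is judged:
By the outcome, as a careful person would: the job done as asked, in the order asked, and still so for the second after the job is handed in, with the robot touching nothing.
It also fails if it takes over 38 s, if anything falls off the work surface, if the arm or the gripper's body presses on something with over 40 N, if the wrist force passes 120 N, or if a joint passes its speed limit or range.

ROBOT

A 6-joint arm with a two-finger parallel gripper is mounted at the origin on a cart in front of the work surface, level with it; the furniture and walls round the work are solid. World frame = base frame: x ahead of the robot, y to its left, z up, the work surface at z = 0. Lengths are in mm, angles in rad, forces in N, time in s.
With the tool pointing down it reaches from about 400 to 925 mm from the base axis. Payload 12.5 kg.
Tool frame: the origin (TCP) lies where the fingers leave the gripper's body, on its centre line; the fingertips stand 78 mm ahead of it and the grasp point (between the pads) lies 59 mm ahead of it (env.nose_length is the distance from the TCP to the fingertips, in mm); z points along the fingers, y is the line along which they close (so a half turn about z gives the same grasp; the last joint's range is limited). The gripper opens to 95 mm and grips with 3 to 60 N. Pads are 20 mm wide; open, the fingers measure 119 mm over their backs; the gripper's body (75 mm by 180 mm) begins 59 mm behind the grasp point.
Start: joints at [1.098, 0.491, 1.559, -0, 1.092, -0.106], TCP at [224.125, 583.443, 292.261] pointing down, gripper open.
Joint ranges: [-3.1, 3.1], [-0.84, 2.19], [0.05, 2.79], [-1.13, 4.28], [0.06, 2.93], [-2.69, 2.69]. Speed limits (rad/s): [2.22, 2.22, 2.79, 3.14, 3.14, 3.14].

INTERFACE

Orientations are given as [roll, pitch, yaw] about the fixed x, y, z axes, in that order (R = Rz(yaw) Ry(pitch) Rx(roll)).
In Python, from cell import env gives the robot as it stands. The module is installed in compiled form; this text tells all that it offers.
- The arm moves only by the tool send_rows, never from a script. Its argument "series" is text: rows parted by semicolons, each of 6 numbers parted by spaces: the shift along the tool's x, y, z as a fraction of full scale, then the turn, a rotation vector about the tool's x, y, z as a fraction of full scale. A call has 1 to 5 rows; each row shifts and turns the commanded pose from where the row before left it, along the tool's axes as they then stand; what a row does not reach is not made up. Full scale, the value 1, is 60 mm for a shift and 10 degrees for a turn. A row lasts 1/8 s, in which the tool goes at most 62.5 mm and 10.7 degrees, less where a joint would pass 70% of its speed; a pose out of reach is approached as far as the arm can. A call with a number of a shift or a turn outside -1 to 1 is refused whole. A call with a gripper value outside its range is refused whole. "fingers" is the opening, from 0 (shut) to 1 (fully open), set as the call begins (left out, the last holds). The fingers move at their own pace and stop on an object; the grip force is fixed at half the most. Time passes only in rows, so rows that do not move let the fingers close. It gives the time, the measured TCP pose, the force, the opening and the grip force at its end, in the units of the state.
- env.state(): the state, without advancing time (a new reading comes with each control period).
- env.read_camera(name): name is "scene" or "side" or "wrist"; returns a dict with "color" (384x512x3 uint8, red, green, blue), "z_map" (384x512 float32, mm along the optical axis (not along the pixel's ray), 0 where there is no reading), "fovy" (degrees; the focal length in pixels is half the picture's height over the tangent of half this angle, whatever the lens; pixels are square), "cx", "cy" (the principal point, pixels), "R" (3x3) and "t" (3): a world point X has camera coordinates R X + t. Camera axes: x right, y down, z forward; pixel columns grow to the right and rows downward; lengths in mm; the calibration is good to about 2 mm. A picture is of the moment at which its call begins.
- env.job_done(): hands the job in; it is judged then, once.
The state is a dict: "t": time; "joints": joint angles; "qvel": joint speeds; "tau": joint torques, N m; "eef_pos": TCP position; "tcp_rot": TCP orientation; "ft_force": force on the tool from outside, world axes, zero at the start; "moment": the same for the moment, N m; "opening": opening from 0.0 (shut) to 1.0 (fully open); "grip_force": force on a finger pad.
Only numpy, scipy, OpenCV 4.12 (cv2) and the standard library are available. Lean on these libraries where they do the work, as an engineer would, in place of code of your own. Each camera call takes 0.05 s, during which the arm holds its last target. There are 200 camera calls.

## Working session

There is one attempt and no reset: what is moved stays moved. The work goes in short steps, Python scripts to look and compute and a tool call to move; the robot and the scene stay as the last step left them, time stands still between calls to the robot, and variables do not carry over. Pictures are saved under pics/ and viewed, at most 10 in all, crops included, and the job is handed in when it is done.

Besides the shell and the picture viewer there is one more tool, called after "Call:" by a JSON object that holds its "method" and its "body", one argument or row to a line. send_rows: Moves the arm, as the interface text tells. Shift numbers are shares of 60 mm and turn numbers shares of 10 degrees, none past 1 either way. Its arguments: {"type":"object","properties":{"series":{"type":"string"},"fingers":{"type":"number"}},"required":["series"]}

```bash
mkdir -p pics; cat > h.py <<'E'
import numpy as np, cv2
from cell import env
def cam(n):
    c=env.read_camera(n); np.savez(''+n+'.npz',**c); return c
def load(n): return dict(np.load(''+n+'.npz'))
def px(c,u,v,z=None):
    f=192/np.tan(np.radians(float(c['fovy']))/2)
    if z is None: z=c['z_map'][int(v),int(u)]
    p=np.array([(u-c['cx'])/f*z,(v-c['cy'])/f*z,z]); return c['R'].T@(p-c['t'])
def plane(c,u,v,h):
    a=px(c,u,v,1.);b=px(c,u,v,2.);return a+(b-a)*(h-a[2])/(b[2]-a[2])
E
python3 - <<'E'
from h import *
print(env.state())
ims=[cam(n)['color'] for n in('scene','side')]
im=np.hstack(ims)[:,:,::-1]
cv2.imwrite('pics/a.png',cv2.resize(ims[0][:,:,::-1],(800,600)))
cv2.imwrite('pics/b.png',cv2.resize(ims[1][:,:,::-1],(800,600)))
E
```

```text
{'t': 0.0, 'joints': array([ 1.09840248e+00,  4.91556494e-01,  1.55945640e+00, -2.85618766e-05,
        1.09170724e+00, -1.05588005e-01]), 'qvel': array([ 2.03463393e-03,  5.16076352e-05,  1.83278371e-04,  2.70207459e-04,
       -1.36613980e-03,  2.29295269e-03]), 'tau': array([ 1.43709497e-05, -6.12646794e+01, -2.58168536e+01,  6.93400414e-02,
        4.82434581e-02, -7.61114802e-05]), 'eef_pos': array([224.04906116, 583.28660696, 291.66121463]), 'tcp_rot': array([-3.14046879e+00, -9.36363937e-05,  2.77479994e+00]), 'ft_force': array([-0.43709885, -0.15114443,  0.19503324]), 'moment': array([ 0.02414891, -0.02190774,  0.00417527]), 'grip_force': 0.0, 'opening': 1.0014890198578659}
```

View pics/a.png

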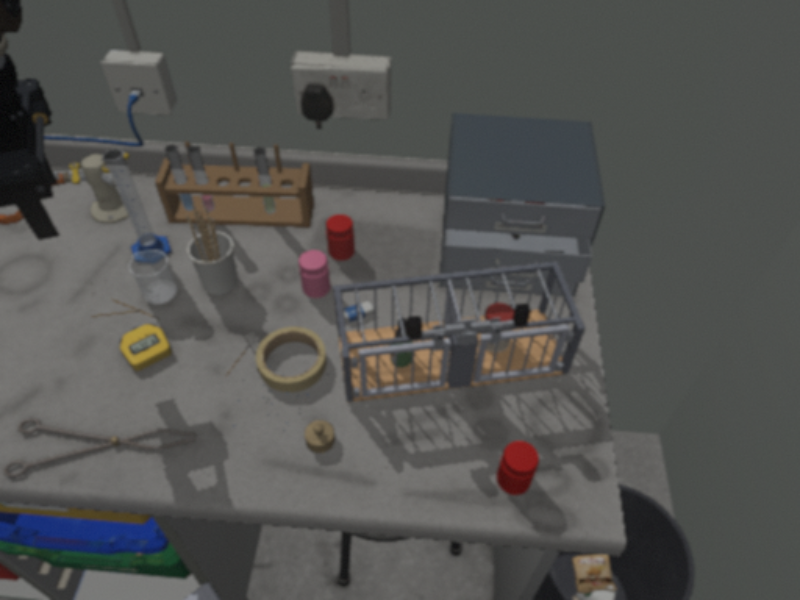

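View pics/b.png

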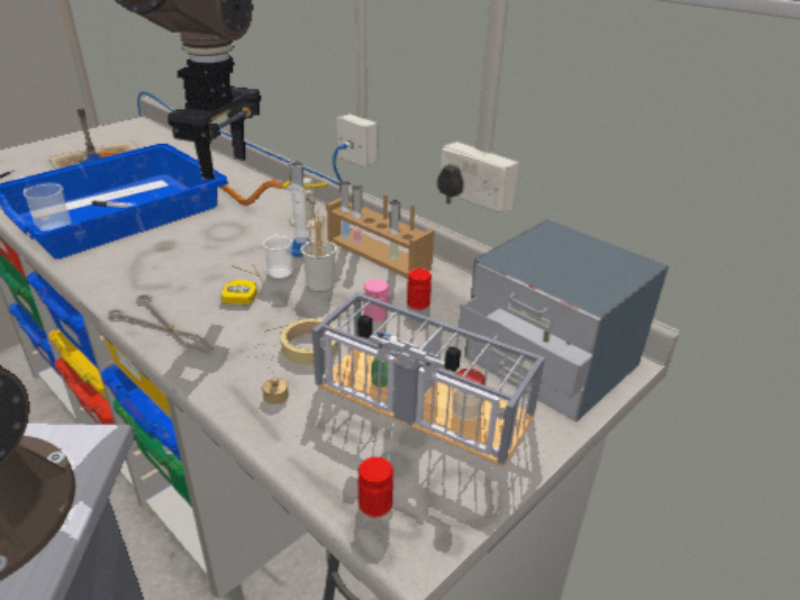

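The cage is at the right, with the centre post at about (462,345) in the scene view. The tabs are at about (413,327) and (521,315). The right compartment seems to hold a clear jar and the left a green bottle, so I'll enlarge to check.

```bash
python3 - <<'E'
from h import *
a=load('scene');b=load('side')
A=cv2.resize(a['color'][165:260,210:380,::-1],None,fx=4.7,fy=4.7,interpolation=2)
B=cv2.resize(b['color'][180:300,195:355,::-1],None,fx=5,fy=5,interpolation=2)
cv2.imwrite('pics/c.png',A);cv2.imwrite('pics/d.png',B)
E
```

```text
(no output)
```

View pics/c.png

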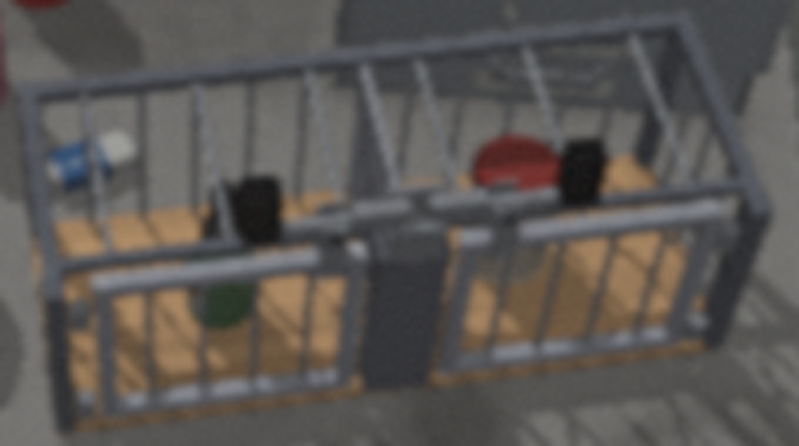

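View pics/d.png

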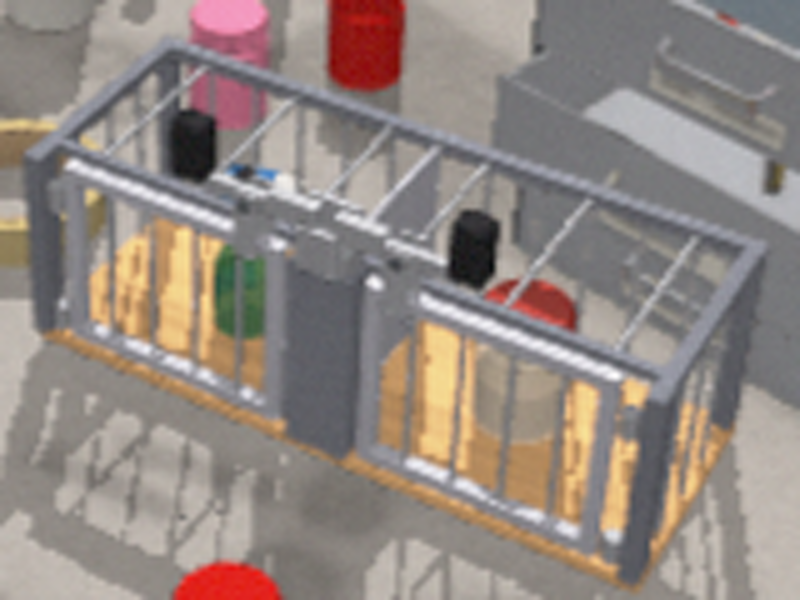

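```bash
python3 - <<'E'
from h import *
a=load('scene');b=load('side')
def ray(c,u,v):
    o=-c['R'].T@c['t']; d=px(c,u,v,1.)-o; return o,d/np.linalg.norm(d)
def tri(p,q):
    o1,d1=ray(a,*p);o2,d2=ray(b,*q)
    s=np.linalg.lstsq(np.c_[d1,-d2],o2-o1,rcond=None)[0]
    x,y=o1+d1*s[0],o2+d2*s[1]; return (x+y)/2,np.linalg.norm(x-y)
S=lambda x,y:(210+x/4.7,165+y/4.7)
D=lambda x,y:(195+x/5,180+y/5)
for n,p,q in[('tabR',(582,172),(473,247)),('tabL',(258,210),(193,146)),('postR top front',(765,200),(660,385)),('lid',(516,165),(533,305))]: print(n,*tri(S(*p),D(*q)))
for n,p in[('botL',(65,430)),('botR',(715,345))]: print(n,plane(a,*S(*p),6))
for n,p in[('botL',(45,333)),('botR',(635,585))]: print(n,plane(b,*D(*p),3))
for n,p in[('BL',(30,92)),('BR',(685,18)),('FR',(762,205)),('FL',(55,285))]: print('roof',n,plane(a,*S(*p),112))
for n,p in[('BL',(170,42)),('BR',(760,245)),('FR',(655,385)),('FL',(35,150))]: print('roofside',n,plane(b,*D(*p),112))
for n,c,p in[('mug',a,(516,480)),('redjar near',a,(517,448)),('mass',a,(320,430))]: print(n,px(c,p[0]*.64,p[1]*.64))
for c,f,p in((a,S,(582,172)),(a,S,(258,210)),(b,D,(473,247)),(b,D,(193,146))): print('depth tab',px(c,*f(*p)))
E
```

```text
tabR [599.66772664 129.14647548 148.64987051] 0.5495077554170077
tabL [487.03163488 198.91735035 146.13956041] 0.07666157972989716
postR top front [670.20590413  83.67074061 117.94144988] 0.6349592981227274
lid [636.5214259  187.71682577  69.11277158] 1.2993292832420191
botL [413.37634013 239.09737303   6.        ]
botR [673.41494035  83.14485061   6.        ]
botL [414.0465943  241.91061861   3.        ]
botR [674.46923954  86.79368128   3.        ]
roof BL [470.60944478 331.48702619 112.        ]
roof BR [728.52912191 178.02196321 112.        ]
roof FR [671.45353938  84.67913403 112.        ]
roof FL [416.22721479 241.52506855 112.        ]
roofside BL [472.12158977 331.97254498 112.        ]
roofside BR [728.87678899 178.78655937 112.        ]
roofside FR [670.27199631  90.51073031 112.        ]
roofside FL [414.49723348 241.60702497 112.        ]
mug [486.61788832   8.849092    41.56867657]
redjar near [507.17127971  31.3137907   63.46559069]
mass [349.94580378 215.23858365  32.6600442 ]
depth tab [592.64077923 124.66194951 158.06395477]
depth tab [480.10333979 191.51887333 159.14428394]
depth tab [598.95891829 123.04124748 153.80731765]
depth tab [487.25021953 192.56914527 150.78259395]
```

The jar (red lid, clear body) is in the right compartment, so I open the right gate. The cage yaw is about 58.3°. The right tab is at (599.7, 129.1) and its hinge at about (662.7, 90.3).

Call:
{"method": "send_rows", "body": {
  "series": "0 0 -1 0 0 1; -0.926 -0.327 0 0 0 0; -0.926 -0.327 0 0 0 0; -0.926 -0.327 0 0 0 0; -0.926 -0.327 0 0 0 0"
}}

```text
t: 0.72
eef_pos: [375.0, 400.1, 352.1]
tcp_rot: [-3.141, -0.0, 2.601]
ft_force: [1.5, 0.7, -0.1]
opening: 1.001
grip_force: 0.0
```

Call:
{"method": "send_rows", "body": {
  "series": "-0.926 -0.327 0 0 0 0; -0.926 -0.327 0 0 0 0; -0.926 -0.327 0 0 0 0; -0.926 -0.327 0 0 0 0; -0.926 -0.327 0 0 0 0"
}}

```text
t: 1.35
eef_pos: [562.6, 172.7, 352.1]
tcp_rot: [-3.142, -0.0, 2.6]
ft_force: [0.5, 1.6, -0.7]
opening: 0.998
grip_force: 0.0
```

Call:
{"method": "send_rows", "body": {
  "series": "-0.926 -0.327 0 0 0 0.06; 0 0 0 0 0 0; 0 0 0 0 0 0"
}}

```text
t: 1.72
eef_pos: [598.9, 129.1, 351.8]
tcp_rot: [-3.141, -0.001, 2.589]
ft_force: [0.1, 1.1, 0.6]
opening: 0.997
grip_force: 0.0
```

```bash
python3 - <<'E'
from h import *
s=env.state();print(s['t'],s['eef_pos'],s['tcp_rot'],s['ft_force'])
c=cam('wrist');print(-c['R'].T@c['t'])
cv2.imwrite('pics/e.png',cv2.resize(c['color'][:,:,::-1],(800,600)))
E
```

```text
1.725 [598.86910779 129.09951774 351.7939972 ] [-3.14123317e+00 -9.87051224e-04  2.58928674e+00] [0.05169754 1.08878646 0.60208895]
[542.17939574 164.9139144  445.09346766]
```

View pics/e.png

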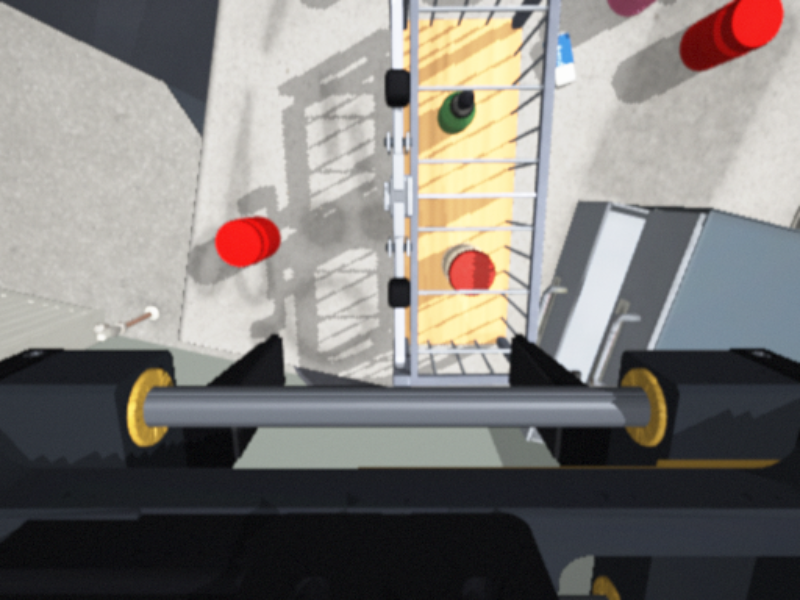

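The wrist view shows the right tab at about (399,293) of 800x600, so it is centred between the fingers. The jar is at (470,270) with a red lid and clear body, and the green dropper bottle is in the left compartment at (458,110).

```bash
python3 - <<'E'
from h import *
c=load('wrist');print(c['R'])
for n,p,z in[('R',(399.5,293),150),('L',(398,88),150),('hingeR',(400,370),112)]: print(n,plane(c,p[0]*.64,p[1]*.64,z))
for p in((399,293),(399,285),(399,300),(398,88)): print(px(c,p[0]*.64,p[1]*.64))
z=load('scene');
for p in((520,150),(450,130),(590,150)): print('cab',px(z,p[0]*.64,p[1]*.64))
E
```

```text
[[ 5.24535537e-01  8.51388542e-01 -1.47142816e-04]
 [ 8.26727214e-01 -5.09300526e-01  2.39029470e-01]
 [ 2.03432012e-01 -1.25501099e-01 -9.71012302e-01]]
R [599.77853256 132.0932031  150.        ]
L [486.48598852 200.49792715 150.        ]
hingeR [663.2758747   93.94471943 112.        ]
[597.00459459 133.28741018 163.30880139]
[592.8769225  135.84371073 160.24885133]
[601.28629173 130.66409399 162.55185023]
[489.01283115 198.88345957 163.38856412]
cab [788.90614023 319.36631758 190.68443395]
cab [745.19268113 418.49474779 188.85559891]
cab [870.82661075 258.4278207  187.70434125]
```

Call:
{"method": "send_rows", "body": {
  "series": "0 0.025 0.7 0 0 0; 0 0 0.7 0 0 0; 0 0 0.6 0 0 0; 0 0 0.36 0 0 0; 0 0 0 0 0 0"
}}

```text
t: 2.4
eef_pos: [598.9, 131.5, 209.6]
tcp_rot: [-3.14, -0.002, 2.592]
ft_force: [-0.2, 0.4, -0.1]
opening: 1.0
grip_force: 0.0
```

Call:
{"method": "send_rows", "body": {
  "series": "0 0 0 0 0 0; 0 0 0 0 0 0; 0 0 0 0 0 0; 0 0 0 0 0 0; 0 0 0 0 0 0",
  "fingers": 0
}}

```text
t: 3.02
eef_pos: [600.0, 130.2, 210.8]
tcp_rot: [3.141, 0.0, 2.59]
ft_force: [-0.3, -0.6, 0.5]
opening: 0.532
grip_force: 0.0
```

Call:
{"method": "send_rows", "body": {
  "series": "0 0 0 0 0 0; 0 0 0 0 0 0; 0 0 0 0 0 0; 0 0 0 0 0 0; 0 0 0 0 0 0"
}}

```text
t: 3.65
eef_pos: [600.0, 130.3, 210.6]
tcp_rot: [-3.141, -0.0, 2.59]
ft_force: [-0.1, -0.7, -0.4]
opening: 0.171
grip_force: 30.0
```

Call:
{"method": "send_rows", "body": {
  "series": "0 0 0 0 0 0; 0 0 0 0 0 0; 0 0 0 0 0 0"
}}

```text
t: 4.03
eef_pos: [600.0, 130.3, 210.6]
tcp_rot: [3.142, 0.0, 2.59]
ft_force: [-0.6, -0.8, 0.7]
opening: 0.164
grip_force: 30.0
```

Call:
{"method": "send_rows", "body": {
  "series": "-0.04 0 0.1 0 0 0; -0.022 0 0.105 0 0 0; 0 0 0 0 0 0; 0 0 0 0 0 0"
}}

```text
t: 4.53
eef_pos: [603.7, 128.0, 198.8]
tcp_rot: [3.141, 0.002, 2.59]
ft_force: [1.5, -4.1, 4.3]
opening: 0.172
grip_force: 30.0
```

```bash
python3 - <<'E'
from h import *
s=env.state();print(s['eef_pos'],s['ft_force'],s['moment'],s['opening'])
b=cam('side')
cv2.imwrite('pics/f.png',cv2.resize(b['color'][190:270,225:325,::-1],None,fx=7,fy=7,interpolation=2))
E
```

```text
[603.73484389 127.99304627 198.80147993] [ 1.51874801 -4.11057953  4.33778957] [-0.81134543 -0.27565113  0.20457792] 0.17152676058719576
```

View pics/f.png

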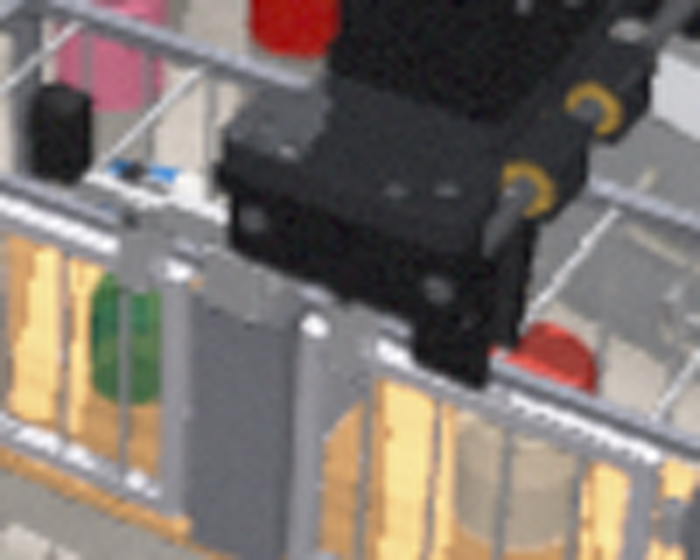

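Call:
{"method": "send_rows", "body": {
  "series": "-0.0016 -0.061 0 0 0 -0.3; -0.0016 -0.061 0 0 0 -0.3; 0 0 0 0 0 0"
}}

```text
t: 4.95
eef_pos: [602.6, 125.1, 199.2]
tcp_rot: [3.132, 0.006, 2.693]
ft_force: [17.9, 23.0, -4.2]
opening: 0.171
grip_force: 30.2
```

Resisted, so the latch hasn't cleared the catch. I back off and look.

Call:
{"method": "send_rows", "body": {
  "series": "0.0016 0.061 0 0 0 0.3; 0.0016 0.061 0 0 0 0.3; 0 0 0 0 0 0"
}}

```text
t: 5.32
eef_pos: [603.7, 128.0, 198.9]
tcp_rot: [3.141, 0.003, 2.59]
ft_force: [3.8, -7.2, 5.1]
opening: 0.17
grip_force: 30.0
```

```bash
python3 - <<'E'
from h import *
s=env.state();print(s['eef_pos'],s['ft_force'],s['moment'],s['opening'])
c=cam('wrist');a=cam('scene')
A=cv2.resize(c['color'][50:280,140:360,::-1],(570,596),interpolation=2)
B=cv2.resize(a['color'][185:225,255:345,::-1],None,fx=8,fy=8,interpolation=2)
cv2.imwrite('pics/g.png',A);cv2.imwrite('pics/h.png',B)
E
```

```text
[603.67794978 128.01934886 198.89215833] [ 3.84905875 -7.17929072  5.14283908] [-1.1548131  -0.50383808  0.26458521] 0.1702154561193343
```

View pics/g.png

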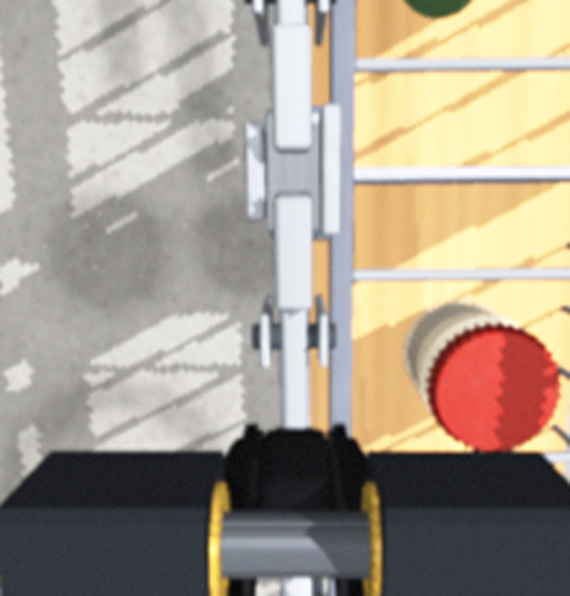

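The right latch nose is at (293,250) of the crop and looks about level. I'll read the bar heights from depth.

```bash
python3 - <<'E'
from h import *
c=load('wrist')
T=np.array([660.5,93]); d=np.array([-.851,.525])
for v in list(range(62,108,4))+list(range(126,216,4)):
    p=px(c,253,v); print(v,p.round(1),'r',((p[:2]-T)@d).round(1))
E
```

```text
62 [520.5 179.8 140.8] r 164.8
66 [522.1 178.9 140.9] r 162.9
70 [523.5 177.9 140.1] r 161.1
74 [525.3 176.8 141.2] r 159.1
78 [526.9 175.9 140.8] r 157.2
82 [528.7 174.8 142.3] r 155.1
86 [530.2 173.9 140.8] r 153.4
90 [531.9 172.8 141.5] r 151.3
94 [533.5 171.8 140.4] r 149.5
98 [535.2 170.8 140.6] r 147.5
102 [536.9 169.7 141.3] r 145.5
106 [538.6 168.7 140.6] r 143.5
126 [547.2 163.3 143.3] r 133.3
130 [549.  162.3 144.4] r 131.3
134 [550.7 161.2 144.1] r 129.2
138 [552.5 160.1 143.1] r 127.1
142 [554.3 159.  143.4] r 125.0
146 [556.1 157.9 142.9] r 122.9
150 [557.9 156.7 142.5] r 120.7
154 [559.8 155.6 142.7] r 118.6
158 [561.6 154.5 142.1] r 116.4
162 [563.4 153.4 143.4] r 114.4
166 [565.4 152.1 141.5] r 111.9
170 [567.9 150.6 137.2] r 109.0
174 [569.8 149.4 137.8] r 106.8
178 [571.9 148.1 137.2] r 104.4
182 [573.8 146.9 137.3] r 102.1
186 [575.9 145.6 136.8] r 99.6
190 [578.1 144.3 135.9] r 97.0
194 [580.1 143.1 136.2] r 94.7
198 [582.2 141.8 136.1] r 92.2
202 [584.7 140.2 134.4] r 89.3
206 [586.7 139.  134.9] r 87.0
210 [588.6 137.8 135.6] r 84.7
214 [591.1 136.3 134.3] r 81.8
```

The bar rose only about 0.1 rad because the pads slid down the tab without turning it. I'll let go, raise, re-pinch, and then turn the tool about the latch pivot.

Call:
{"method": "send_rows", "body": {
  "series": "0 0 0 0 0 0; 0 0 0 0 0 0; 0 0 0 0 0 0; 0.062 0 -0.22 0 0 0; 0 0 0 0 0 0",
  "fingers": 0.45
}}

```text
t: 6.05
eef_pos: [599.8, 130.7, 212.9]
tcp_rot: [3.14, 0.002, 2.59]
ft_force: [0.3, -0.9, -0.0]
opening: 0.451
grip_force: 0.0
```

Call:
{"method": "send_rows", "body": {
  "series": "0 0 0 0 0 0; 0 0 0 0 0 0; 0 0 0 0 0 0; 0 0 0 0 0 0; 0 0 0 0 0 0",
  "fingers": 0
}}

```text
t: 6.68
eef_pos: [599.6, 130.4, 211.4]
tcp_rot: [-3.141, -0.0, 2.59]
ft_force: [0.2, 0.4, -0.8]
opening: 0.167
grip_force: 30.0
```

Call:
{"method": "send_rows", "body": {
  "series": "0 0 0 0 0 0"
}}

```text
t: 6.8
eef_pos: [599.6, 130.4, 211.4]
tcp_rot: [-3.142, -0.0, 2.59]
ft_force: [0.1, -0.4, -2.2]
opening: 0.166
grip_force: 30.0
```

Call:
{"method": "send_rows", "body": {
  "series": "-0.1255 0 0.054 0 0.55 0; -0.1255 0 0.054 0 0.55 0; -0.1255 0 0.054 0 0.55 0; -0.1255 0 0.054 0 0.55 0; 0 0 0 0 0 0"
}}

```text
t: 7.42
eef_pos: [623.2, 115.9, 193.7]
tcp_rot: [-3.141, -0.387, 2.589]
ft_force: [-3.2, 2.3, -0.8]
opening: 0.168
grip_force: 30.0
```

```bash
python3 - <<'E'
from h import *
s=env.state();print(s['eef_pos'],s['ft_force'],s['moment'],s['joints'])
c=cam('wrist')
f=192/np.tan(np.radians(float(c['fovy']))/2)
T=np.array([662.5,92.,0]); d=np.array([-.851,.525,0])
for r in range(88,176,4):
    q=c['R']@(T+d*r+[0,0,143])+c['t']; u,v=q[0]/q[2]*f+c['cx'],q[1]/q[2]*f+c['cy']
    if 0<v<383: p=px(c,u,v); print(r,int(u),int(v),p.round(1),((p-T)@d).round(1))
E
```

```text
[623.17400604 115.88858232 193.73345545] [-3.18741409  2.25031514 -0.84225452] [0.18630854 0.32029145 0.20723009] [ 0.01684129  0.69689231  1.49121853  0.21307762  1.29046695 -1.0951734 ]
88 252 208 [586.7 138.7 130.8] 89.1
92 252 201 [583.1 140.9 131.9] 93.3
96 252 194 [579.7 143.  134.2] 97.2
100 252 188 [576.3 145.1 135.3] 101.3
104 252 181 [573.  147.2 137.1] 105.1
108 252 175 [569.7 149.2 138.2] 109.0
112 252 168 [567.3 150.7 143.7] 111.8
116 252 162 [564.1 152.7 144.3] 115.6
120 252 155 [561.4 154.4 147.1] 118.8
124 252 149 [558.5 156.2 148.5] 122.3
128 252 143 [555.7 157.9 150.5] 125.5
132 252 136 [552.6 159.8 151. ] 129.1
136 252 130 [540.7 167.1 124.7] 143.0
140 252 124 [539.1 168.1 130.8] 145.0
144 252 118 [539.  168.2 140.5] 145.0
148 252 112 [536.1 170.  141.8] 148.5
152 252 106 [531.8 172.6 139.8] 153.5
156 252 100 [528.3 174.8 139.6] 157.7
160 252 94 [525.5 176.5 141.2] 160.9
164 252 88 [521.5 179.  140. ] 165.7
168 252 82 [516.7 182.  137.2] 171.3
172 252 76 [512.6 184.5 136.1] 176.2
```

The bar has now lifted about 0.4 rad with low force. Next I swing the gate.

Call:
{"method": "send_rows", "body": {
  "series": "-0.0035 -0.053 -0.001 0.15 0 -0.371; -0.007 -0.107 -0.003 0.3 0 -0.742; 0 0 0 0 0 0"
}}

```text
t: 7.85
eef_pos: [619.0, 107.6, 194.1]
tcp_rot: [-3.141, -0.383, 2.799]
ft_force: [-1.2, 2.1, -8.5]
opening: 0.166
grip_force: 30.0
```

Call:
{"method": "send_rows", "body": {
  "series": "-0.007 -0.107 -0.003 0.3 0 -0.742; -0.007 -0.107 -0.003 0.3 0 -0.742; -0.007 -0.107 -0.003 0.3 0 -0.742; 0 0 0 0 0 0"
}}

```text
t: 8.35
eef_pos: [616.7, 88.7, 194.2]
tcp_rot: [-3.141, -0.383, -3.068]
ft_force: [-0.6, 2.2, -8.7]
opening: 0.167
grip_force: 30.0
```

Call:
{"method": "send_rows", "body": {
  "series": "-0.007 -0.107 -0.003 0.3 0 -0.742; -0.007 -0.107 -0.003 0.3 0 -0.742; -0.007 -0.107 -0.003 0.3 0 -0.742; 0 0 0 0 0 0"
}}

```text
t: 8.85
eef_pos: [622.3, 70.4, 194.3]
tcp_rot: [-3.141, -0.382, -2.651]
ft_force: [2.2, 4.4, -9.8]
opening: 0.167
grip_force: 30.0
```

Call:
{"method": "send_rows", "body": {
  "series": "-0.007 -0.107 -0.003 0.3 0 -0.742; -0.007 -0.107 -0.003 0.3 0 -0.742; -0.007 -0.107 -0.003 0.3 0 -0.742; 0 0 0 0 0 0"
}}

```text
t: 9.35
eef_pos: [634.7, 56.2, 194.3]
tcp_rot: [-3.141, -0.381, -2.232]
ft_force: [1.7, 7.2, -8.8]
opening: 0.167
grip_force: 30.0
```

Call:
{"method": "send_rows", "body": {
  "series": "0 0 0 0 0 0; 0 0 0 0 0 0; 0 0 0 0 0 0; 0 0 0 0 0 0; 0 0 0 0 0 0",
  "fingers": 0.6
}}

```text
t: 9.98
eef_pos: [634.6, 55.1, 194.6]
tcp_rot: [-3.141, -0.384, -2.227]
ft_force: [0.5, -0.3, 0.3]
opening: 0.584
grip_force: 0.0
```

Call:
{"method": "send_rows", "body": {
  "series": "0 0 0 0 0 0; 0 0 -0.3 0 0 0; 0 0 -0.7 0 0 0; 0 0 -0.9 0 0 0; 0 0 -0.9 0 0 0"
}}

```text
t: 10.6
eef_pos: [673.1, 105.6, 351.9]
tcp_rot: [-3.142, -0.384, -2.227]
ft_force: [1.3, 0.1, -0.1]
opening: 0.597
grip_force: 0.0
```

Call:
{"method": "send_rows", "body": {
  "series": "0 0 -0.5 0 0 0; 0 0 0 0 0 0; 0 0 0 0 0 0"
}}

```text
t: 10.98
eef_pos: [679.5, 113.8, 376.7]
tcp_rot: [3.14, -0.386, -2.226]
ft_force: [-0.2, -0.4, -0.5]
opening: 0.601
grip_force: 0.0
```

```bash
python3 - <<'E'
from h import *
s=env.state();print(s['t'],s['eef_pos'],s['ft_force'])
b=cam('side');cam('scene');cam('wrist')
cv2.imwrite('pics/i.png',cv2.resize(b['color'][180:310,175:355,::-1],None,fx=4.4,fy=4.4,interpolation=2))
E
```

```text
10.975 [679.4837065  113.75589792 376.65510086] [-0.24167364 -0.41153347 -0.5216544 ]
```

View pics/i.png

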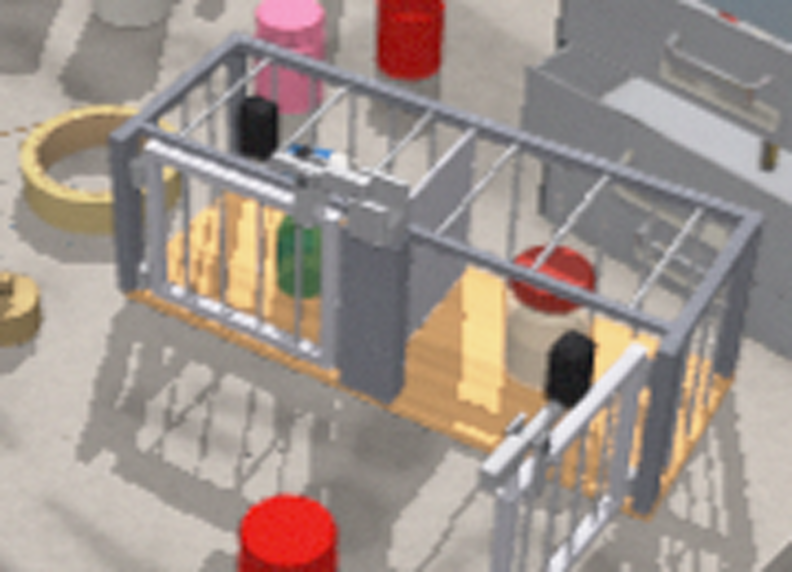

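The right gate stands about 84° open with its latch bar level. The left gate is still shut, and the jar, bottle and surrounding things are undisturbed. The gripper is well clear, so I'm handing in.

```bash
python3 -c "
from cell import env
print(env.job_done())"
```

```text
the job is handed in; nothing more can be done
None
```

The job is handed in: the right gate (jar compartment) stands about 84° open with its latch bar dropped back, after a first pull that failed because the latch had not cleared; the left gate is still latched and, in the last picture, nothing else looks disturbed.

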